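# Load a specimen slide under the sprung stage clips

### The job

Pick up the specimen slide by its grip fin, lay it flat on the specimen stage in front of the clips and slide it nose first along the guides so that both sprung clips ride up over its front bar and snap down onto the glass behind it. Work gently: find by feel where it is home, do not ram the stop, and do not press on the stage or the clips with the gripper. Let go of the slide and leave the beaker and the square bottle where they stand.

Things in the scene. Friction and masses are not known exactly. Their poses are not given: they have to be found in the camera images.
- slide: specimen slide, loose, about 0.12 kg, 90 mm long (x) by 50 mm wide (y). Origin: centre of its underside; +x towards its nose, z up. A glass plate 3.5 mm thick; a metal front bar covers x = +23 to +45 mm (top z = 8 mm), bare glass shows from x = -12 to +23 mm, a metal rear block covers x = -45 to -12 mm (top z = 8 mm).
- fin (a point): centre of the black upright grip fin on the slide's rear block, at slide x = -30, y = 0, z = 23 mm. The fin is 30 mm long in slide x, 12 mm thick in y and stands from z = 8 to 38 mm over the slide's underside. Axes as the slide's.
- nose (a point): middle of the slide's front edge, at underside level (slide x = +45 mm). The front bar is bevelled over its last 4 mm, from 8 down to 5 mm high.
- stage: specimen stage, fixed, an aluminium bed 180 mm (x) by 90 mm (y), top at z = 30 mm. Origin: centre of its underside at bench level; the slide goes in along its +x, z up. Steel guide rails 7 mm high stand on the bed, 52.4 mm apart from x = -10 to +40 mm; from x = -40 to -10 mm they flare open to 68 mm. At the far end is a clip unit with a stop and two sprung clips.
- mouth (a point): middle of the flared mouth of the guides, on the bed (stage x = -40, z = 30 mm)
- stop_mid (a point): where the stop face stands on average (stage x = +48, z = 30 mm). The clip unit is clamped up to 16 mm nearer or farther along x, differently each time and not reported: find it by feel. Stop 7 mm high, facing -x. Clips at y = +-15 mm, 10 mm wide: noses (3 mm radius) 26.5 mm before the stop, 1 mm over the bed; upturned lips reach 45 mm before it. Unit under 25 mm high.
- clip_left (a joint): hinge of the clip at stage y = +15 mm (rad, grows as its nose lifts): 0 at rest, about 0.16 riding on the front bar, about 0.06 snapped down onto the glass. Spring 1.6 N at the nose at rest, 2.6 N riding. Pushing the slide in takes 3 to 8 N under the lips, less while riding; home is at or within 1.5 mm of the stop. Over 15 N against the stop is too much.
- clip_right (a joint): the same for the clip at stage y = -15 mm
- beaker: clear open beaker, 49 mm across, 56 mm high, standing loose beside the stage, on its left; origin: centre of its underside. Not to be disturbed.
- bottle: white square bottle with a cap, 44 x 44 x 84 mm, standing loose well to the left of the stage; origin: centre of its underside. Not to be disturbed.
There are look-alikes about, which are no part of the job. Leave any red look-alike of the slide alone.

How it is judged:
By the outcome, as a careful person would: the job done as asked, in the order asked, and still so for the second after the job is handed in, with the robot touching nothing.
It also fails if it takes over 48 s, if anything falls off the work surface, if the arm or the gripper's body presses on something with over 40 N, if the wrist force passes 120 N, or if a joint passes its speed limit or range.

### The arm

A 6-joint arm with a two-finger parallel gripper is mounted at the origin on a cart in front of the work surface, level with it; the furniture and walls round the work are solid. World frame = base frame: x ahead of the robot, y to its left, z up, the work surface at z = 0. Lengths are in m, angles in rad, forces in N, time in s.
With the tool pointing down it reaches from about 0.25 to 0.775 m from the base axis. Payload 4 kg.
Tool frame: the origin (TCP) lies at the very end of the fingers, on their centre line; the grasp point (between the pads) lies 19 mm behind it; z points along the fingers, y is the direction in which the jaws open and shut (so a half turn about z gives the same grasp; the last joint's range is limited). The gripper opens to 94 mm and grips with 3 to 60 N. Pads are 16 mm wide; open, the fingers measure 119 mm over their backs; the gripper's body (75 mm by 177 mm) begins 78 mm behind the grasp point.
Start: joints at [-1.316, 0.087, 1.371, -0, 1.684, -0.103], TCP at [0.193, -0.515, 0.206] pointing down, gripper open.
Joint ranges: [-3.1, 3.1], [-0.76, 2.03], [0.27, 2.55], [-1.08, 4.22], [0.17, 2.65], [-2.57, 2.57]. Speed limits (rad/s): [2.79, 2.79, 3.14, 3.14, 3.14, 3.14].

### API

Orientations are given as [roll, pitch, yaw] about the fixed x, y, z axes, in that order (R = Rz(yaw) Ry(pitch) Rx(roll)).
In Python, from bench import robot, snapshot, calibration gives the robot as it stands. The module is installed in compiled form; this text tells all that it offers.
- The arm moves only by the tool servo_tool, never from a script. Its argument "series" is text: rows parted by semicolons, each of 5 numbers parted by spaces: the closure, from -1 (fully open) to 1 (shut), then the shift along the tool's x, y, z in cm, then the turn about the tool's z in rad. A call has 1 to 20 rows; each row is the pose to reach, as a shift and turn from the pose commanded when the call began, along the tool's axes at that moment; what a row does not reach only later rows make up. A row lasts 1/12 s, in which the tool goes at most 41.7 mm and 7.16 degrees, less where a joint would pass 70% of its speed; a pose out of reach is approached as far as the arm can. A call with a gripper value outside its range is refused whole. The fingers move at their own pace and stop on an object; the grip force is fixed at half the most. Time passes only in rows, so rows that repeat a pose let the fingers close. It gives the time, the measured TCP pose, the force and the opening at its end, in the units of the state.
- robot.get_obs(): the state, without advancing time (a new reading comes with each control period).
- snapshot(name): name is "scene" or "top"; returns (picture, depth): 480x640x3 uint8, red, green, blue; 480x640 float32, m along the optical axis (not along the pixel's ray), 0 where there is no reading.
- calibration(name): a dict with "fx", "fy", "cx", "cy" (pixels), "k1" (the pictures are not rectified: a ray, as slopes to the right and down, at radius r is drawn at 1 + k1 r^2 times it, then the intrinsics apply), "rvec" (rotation vector, rad) and "tvec" (3), from world to camera coordinates, as OpenCV has them. Camera axes: x right, y down, z forward; pixel columns grow to the right and rows downward; lengths in m; the calibration is good to about 2 mm. A picture is of the moment at which its call begins. calibration takes no time and is no camera call.
- robot.close_job(): hands the job in, once; it reports no verdict.
The state is a dict: "time": time; "joint_positions": joint angles; "qvel": joint speeds; "joint_torque": joint torques, N m; "tool_pos": TCP position; "ee_rot": TCP orientation; "wrist_force": force on the tool from outside, world axes, zero at the start; "wrist_torque": the same for the moment, N m; "width": finger opening in m.
Only numpy, scipy, OpenCV 4.12 (cv2) and the standard library are available. Lean on these libraries where they do the work, as an engineer would, in place of code of your own. Each camera call takes 0.05 s, during which the arm holds its last target. There are 200 camera calls.

## Working session

There is one attempt and no reset: what is moved stays moved. The work goes in short steps, Python scripts to look and compute and a tool call to move; the robot and the scene stay as the last step left them, time stands still between calls to the robot, and variables do not carry over. Pictures are saved under pics/ and viewed, about 8 in all and at most 12, crops included, and the job is handed in when it is done.

Besides the shell and the picture viewer there is one more tool, called after "Emit:" in YAML: its name, and indented under it one key for each argument. servo_tool: Moves the arm, as the interface text tells. Its arguments: {"type":"object","properties":{"series":{"type":"string"}},"required":["series"]}

```bash
mkdir -p pics; cat > h.py <<'E'
import numpy as np, cv2
from bench import robot, snapshot, calibration
def cam(n):
    c=calibration(n); K=np.array([[c['fx'],0,c['cx']],[0,c['fy'],c['cy']],[0,0,1.]])
    return K,np.array([c['k1'],0,0,0,0.]),cv2.Rodrigues(np.array(c['rvec'],float))[0],np.array(c['tvec'],float).ravel()
def rays(n,uv):
    K,d,R,t=cam(n); p=cv2.undistortPoints(np.array(uv,float).reshape(-1,1,2),K,d).reshape(-1,2)
    r=np.c_[p,np.ones(len(p))]; return -R.T@t, r@R
def onz(n,uv,z):
    o,r=rays(n,uv); return o+r*((np.asarray(z)-o[2])/r[:,2])[:,None]
def bydepth(n,uv,D):
    o,r=rays(n,uv); d=np.array([np.median(D[int(v)-1:int(v)+2,int(u)-1:int(u)+2]) for u,v in uv]); return o+r*d[:,None]
def proj(n,P):
    K,d,R,t=cam(n); return cv2.projectPoints(np.array(P,float).reshape(-1,3),cv2.Rodrigues(R)[0],t,K,d)[0].reshape(-1,2)
def save(n,f):
    im,D=snapshot(n); cv2.imwrite(f'pics/{f}.png',im[:,:,::-1]); np.save(f'pics/{f}.npy',D); return im,D
E
python3 - <<'E'
from h import *
save('scene','s0'); save('top','t0')
for n in('scene','top'): print(-cam(n)[2].T@cam(n)[3])
print(robot.get_obs())
E
```

```text
[-0.10899464  0.66091739  0.62068133]
[ 0.46240447 -0.04113709  1.24702375]
{'time': 0.1, 'joint_positions': array([-1.31611451e+00,  8.78854918e-02,  1.37208264e+00, -2.42631948e-05,
        1.68361859e+00, -1.03056364e-01]), 'qvel': array([-1.50623637e-03, -1.54776045e-03, -4.22684404e-03,  8.27316468e-04,
       -4.67430341e-04, -7.42510974e-05]), 'joint_torque': array([ 2.99439300e-03, -3.41248548e+01, -3.03303516e+01,  7.20211607e-02,
        3.03541089e-02, -8.94115306e-05]), 'tool_pos': array([ 0.19247057, -0.51469349,  0.20442922]), 'ee_rot': array([-3.13960669e+00, -1.81150861e-04,  3.57735297e-01]), 'wrist_force': array([-0.18773353,  0.54344939,  1.2603195 ]), 'wrist_torque': array([ 0.02397257,  0.02554168, -0.03324381]), 'width': 0.09391258351415327}
```

View pics/s0.png

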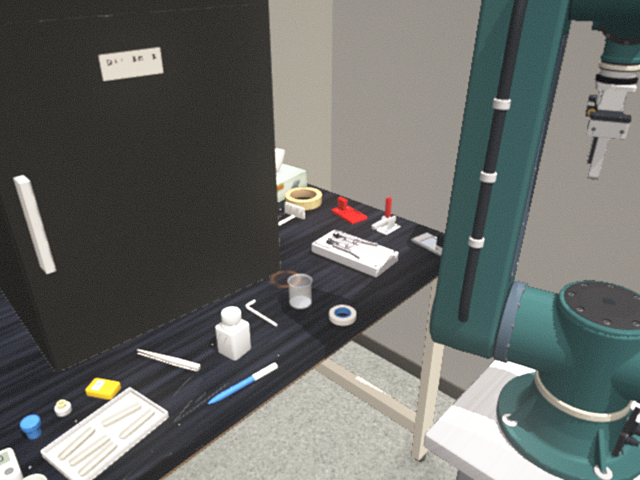

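View pics/t0.png

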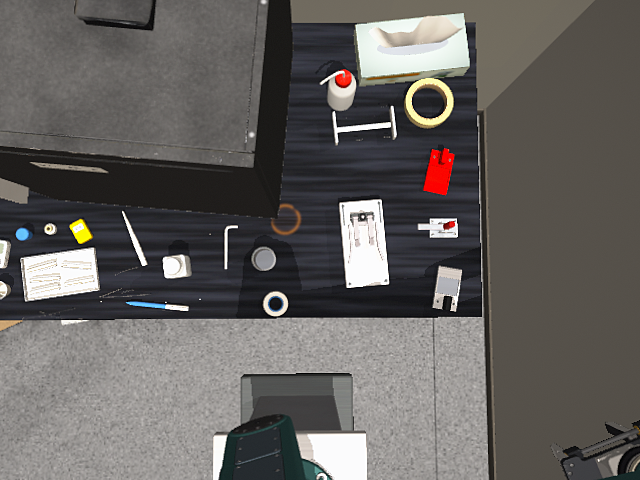

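```bash
python3 - <<'E'
import cv2,numpy as np
a=cv2.imread('pics/t0.png')
A=cv2.resize(a[190:320,330:400],None,fx=4.5,fy=4.5,interpolation=cv2.INTER_CUBIC)
B=cv2.resize(a[255:320,420:475],None,fx=9,fy=9,interpolation=cv2.INTER_CUBIC)[:585]
c=np.zeros((585,A.shape[1]+B.shape[1],3),np.uint8);c[:A.shape[0],:A.shape[1]]=A[:585];c[:B.shape[0],A.shape[1]:]=B
print(A.shape,B.shape);cv2.imwrite('pics/c0.png',c)
E
```

```text
(585, 315, 3) (585, 495, 3)
```

View pics/c0.png

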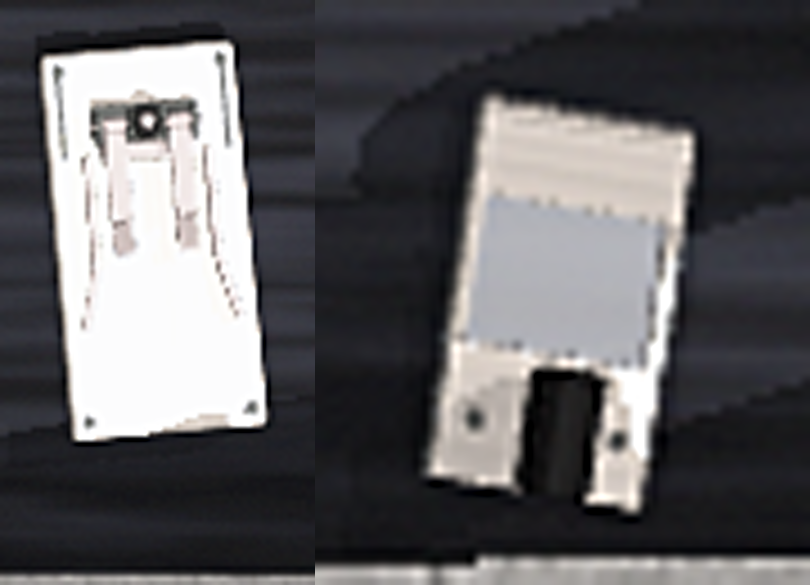

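```bash
cat > fit.py <<'E'
from h import *
from scipy.optimize import least_squares
def fit(P3,uv,n='top',w=None):
    # P3 in object frame, fits x,y,yaw
    P3=np.array(P3,float)/1e3; uv=np.array(uv,float)
    W=onz(n,uv,P3[:,2])[:,:2]
    def f(q):
        c,s=np.cos(q[2]),np.sin(q[2]); return (P3[:,:2]@np.array([[c,s],[-s,c]])+q[:2]-W).ravel()
    best=min((least_squares(f,[*W.mean(0),a]) for a in(0,1.5,3,-1.5)),key=lambda r:r.cost)
    return best.x,best.fun.reshape(-1,2)*1e3
E
python3 - <<'E'
from fit import *
b=lambda L:[(420+(u-315+.5)/9-.5,255+(v+.5)/9-.5) for u,v in L]
a=lambda L:[(330+(u+.5)/4.5-.5,190+(v+.5)/4.5-.5) for u,v in L]
q,r=fit([(45,25,5),(45,-25,5),(-45,-25,8),(-45,25,8)],b([(483,97),(693,130),(640,513),(428,478)]));print('slide',q.round(4),r.round(1).tolist())
q2,r=fit([(90,45,30),(90,-45,30),(-90,-45,30),(-90,45,30)],a([(40,55),(233,42),(268,423),(77,441)]));print('stage',q2.round(4),r.round(1).tolist())
# fin top
q3,r=fit([(-15,6,38),(-15,-6,38),(-45,-6,38),(-45,6,38)],b([(532,370),(604,376),(582,500),(525,492)]));print('fin',q3.round(4),r.round(1).tolist())
# mouth ends of rails at (-40,+-34,37)
q4,r=fit([(-40,34,37),(-40,-34,37)],a([(83,328),(240,315)]));print('rails',q4.round(4),r.round(1).tolist())
D=np.load('pics/t0.npy')
print(bydepth('top',[(364,275),(447,283),(447,302),(263,258),(176,266)],D).round(4))
o,_=rays('top',[(0,0)]);print(o)
# clips tips
print(onz('top',a([(124,250),(190,244)]),[.04,.04]).round(4))
c,s=np.cos(q2[2]),np.sin(q2[2])
for p in onz('top',a([(124,253),(190,247),(95,100),(198,100)]),[.04,.04,.05,.05]):
    d=p[:2]-q2[:2]; print('stage frame',(c*d[0]+s*d[1])*1e3,(-s*d[0]+c*d[1])*1e3)
E
```

```text
slide [ 0.4493 -0.3349  6.1136] [[-0.3, 0.0], [-0.7, 0.3], [0.5, 0.0], [0.5, -0.3]]
stage [ 0.5453 -0.1575  0.081 ] [[-0.5, -0.4], [1.0, 0.3], [-0.6, -0.5], [-0.0, 0.7]]
fin [ 0.4494 -0.3308 -0.136 ] [[0.9, -2.4], [0.8, 2.3], [-0.7, 0.6], [-1.0, -0.5]]
rails [ 0.5467 -0.1566  0.0777] [[0.2, -2.4], [-0.2, 2.4]]
[[ 0.478  -0.1569  0.0298]
 [ 0.4605 -0.3366  0.0015]
 [ 0.4214 -0.3272  0.0374]
 [ 0.5156  0.0555  0.0039]
 [ 0.4973  0.2219  0.0806]]
[ 0.46240447 -0.04113709  1.24702375]
[[ 0.5397 -0.1424  0.04  ]
 [ 0.5424 -0.1729  0.04  ]]
stage frame -5.740202074821043 15.586818082470762
stage frame -5.580432583250319 -15.031284082939372
stage frame 64.93633345557551 23.33224875413051
stage frame 60.925558901402134 -23.85082688897179
```

Pixels in the top picture: slide with a black fin at (447,288), metal and glass as described; red look-alike at (439,172); white block with a red fin at (444,228). The first is the one meant, and the enlarged crop confirms it. Stage at (364,243), beaker (263,258), bottle (176,266). The clip lips suggest the stop is near stage x ≈ +39 mm.

Emit:
servo_tool:
  series: "-0.4 27.8 -9.4 9 0.527;-0.4 27.8 -9.4 9 0.527;-0.4 27.8 -9.4 9 0.527;-0.4 27.8 -9.4 9 0.527;-0.4 27.8 -9.4 9 0.527;-0.4 27.8 -9.4 9 0.527;-0.4 27.8 -9.4 11 0.527;-0.4 27.8 -9.4 11 0.527;-0.4 27.8 -9.4 11 0.527;-0.4 27.8 -9.4 11 0.527;-0.4 27.8 -9.4 11 0.527;-0.4 27.8 -9.4 11 0.527"

```text
time: 1.1
tool_pos: [0.4197, -0.3311, 0.0965]
ee_rot: [3.14, -0.001, -0.171]
wrist_force: [-0.3, -0.2, 1.6]
width: 0.0656
```

```bash
python3 - <<'E'
from h import *
a,_=save('scene','s1');b,_=save('top','t1')
o=robot.get_obs();print(o['tool_pos'],o['ee_rot'])
p=proj('scene',[[.42,-.33,.03]])[0].astype(int);q=proj('top',[[.42,-.33,.03]])[0].astype(int);print(p,q)
f=lambda im,c:cv2.resize(im[c[1]-50:c[1]+50,c[0]-40:c[0]+40],None,fx=5,fy=5,interpolation=cv2.INTER_CUBIC)
cv2.imwrite('pics/c1.png',np.hstack([f(a,p),f(b,q)])[:,:,::-1])
E
```

```text
[ 0.41968793 -0.33131079  0.09668834] [ 3.14005396e+00 -1.65006009e-03 -1.71305030e-01]
[442 237] [447 302]
```

View pics/c1.png

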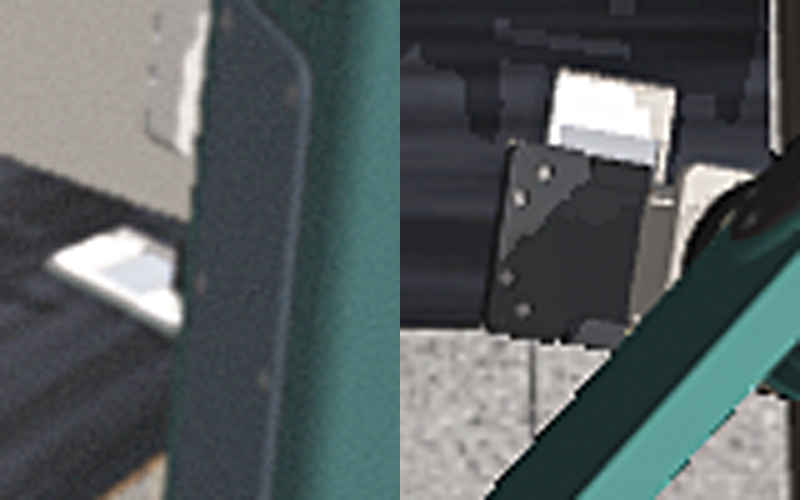

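Emit:
servo_tool:
  series: "-0.4 0 -0.1 3.5 0;-0.4 0 -0.1 6 0;-0.4 0 -0.1 7.5 0;-0.4 0 -0.1 8.2 0;-0.4 0 -0.1 8.2 0;-0.4 0 -0.1 8.2 0"

```text
time: 1.7
tool_pos: [0.4204, -0.3298, 0.0144]
ee_rot: [3.141, -0.001, -0.17]
wrist_force: [0.3, 0.7, 0.1]
width: 0.066
```

Nothing touched; close gently.

Emit:
servo_tool:
  series: "0 0 0 0 0;0.3 0 0 0 0;0.6 0 0 0 0;0.8 0 0 0 0;0.9 0 0 0 0;0.9 0 0 0 0;0.9 0 0 0 0;0.9 0 0 0 0"

```text
time: 2.37
tool_pos: [0.4203, -0.3288, 0.0135]
ee_rot: [3.142, -0.0, -0.169]
wrist_force: [-0.5, -0.5, -0.0]
width: 0.0157
```

Emit:
servo_tool:
  series: "0.9 0 0 0 0;1 0 0 0 0;1 0 0 0 0;1 0 0 0 0;1 0 0 0 0"

```text
time: 2.78
tool_pos: [0.4202, -0.3288, 0.0135]
ee_rot: [3.142, 0.0, -0.169]
wrist_force: [0.1, -0.1, -0.5]
width: 0.0115
```

Emit:
servo_tool:
  series: "1 0 0 -1 0;1 0 0 -3 0;1 0 0 -6 0;1 0 0 -7 0;1 0 0 -7 0;1 0 -4 -7 -0.1;1 0 -8 -7 -0.2;1 0 -12 -7 -0.249;1 0 -15 -7 -0.249;1 0.05 -16.7 -7 -0.249;1 0.05 -16.7 -7 -0.249;1 0.05 -16.7 -7 -0.249;1 0.05 -16.7 -7 -0.249"

```text
time: 3.87
tool_pos: [0.4483, -0.1648, 0.0826]
ee_rot: [3.141, 0.001, 0.08]
wrist_force: [0.2, -0.9, -1.6]
width: 0.0117
```

```bash
python3 - <<'E'
from h import *
a,_=save('scene','s2');b,_=save('top','t2')
o=robot.get_obs();print(o['tool_pos'],o['ee_rot'],o['wrist_force'])
p=proj('scene',[[.5,-.16,.05]])[0].astype(int);q=proj('top',[[.5,-.16,.05]])[0].astype(int);print(p,q)
f=lambda im,c:cv2.resize(im[c[1]-50:c[1]+50,c[0]-40:c[0]+40],None,fx=5,fy=5,interpolation=cv2.INTER_CUBIC)
cv2.imwrite('pics/c2.png',np.hstack([f(a,p),f(b,q)])[:,:,::-1])
E
```

```text
[ 0.44852075 -0.16531921  0.08298046] [3.14150360e+00 8.02982245e-04 7.82310799e-02] [ 0.09984411 -0.05769739 -1.18193399]
[371 245] [366 264]
```

View pics/c2.png

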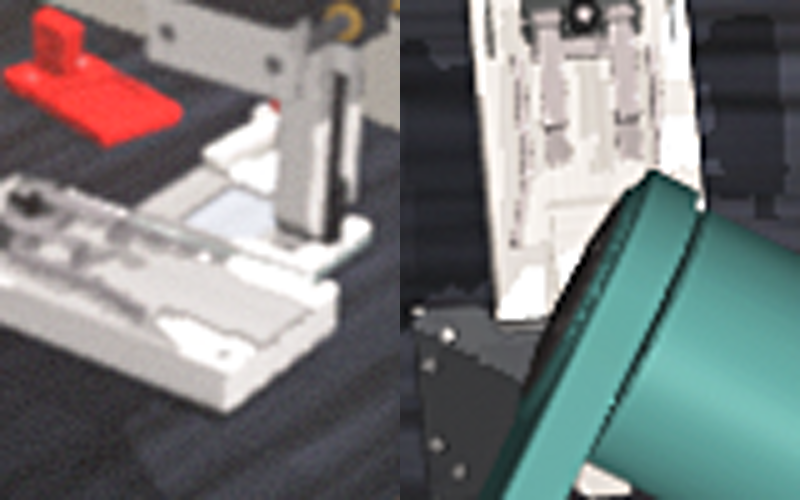

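The slide hangs level in the grip, nose in front of the clip lips (left crop). Lower it, the last part by feel.

Emit:
servo_tool:
  series: "1 0 0.0 1.5 0;1 0 0 2.8 0;1 0 0 3.4 0;1 0 0 3.6 0;1 0 0 3.6 0;1 0 0 3.6 0"

```text
time: 4.47
tool_pos: [0.4492, -0.1649, 0.0479]
ee_rot: [3.141, -0.001, 0.079]
wrist_force: [0.3, -1.7, -1.1]
width: 0.0112
```

Emit:
servo_tool:
  series: "1 0 0 0.1 0;1 0 0 0.1 0;1 0 0 0.2 0;1 0 0 0.2 0"

```text
time: 4.8
tool_pos: [0.449, -0.1643, 0.0457]
ee_rot: [3.141, -0.0, 0.08]
wrist_force: [-1.0, 0.1, -1.1]
width: 0.0118
```

Emit:
servo_tool:
  series: "1 0 0 0.05 0;1 0 0 0.1 0;1 0 0 0.1 0"

```text
time: 5.05
tool_pos: [0.4488, -0.1642, 0.0444]
ee_rot: [3.142, 0.0, 0.08]
wrist_force: [-0.3, -0.6, -1.5]
width: 0.0117
```

Emit:
servo_tool:
  series: "1 0 0 0.03 0;1 0 0 0.06 0;1 0 0 0.06 0"

```text
time: 5.3
tool_pos: [0.4488, -0.1642, 0.0438]
ee_rot: [3.142, 0.0, 0.08]
wrist_force: [0.1, 0.7, -1.9]
width: 0.0116
```

Emit:
servo_tool:
  series: "1 0 0 0.03 0;1 0 0 0.06 0;1 0 0 0.06 0"

```text
time: 5.55
tool_pos: [0.449, -0.1643, 0.0434]
ee_rot: [3.141, -0.0, 0.08]
wrist_force: [-0.5, -0.4, -1.5]
width: 0.0117
```

Emit:
servo_tool:
  series: "1 0 0 0.03 0;1 0 0 0.05 0;1 0 0 0.05 0"

```text
time: 5.8
tool_pos: [0.4493, -0.1645, 0.0434]
ee_rot: [3.141, -0.001, 0.08]
wrist_force: [-0.3, 0.5, 3.2]
width: 0.0116
```

Emit:
servo_tool:
  series: "1 0 0 0.03 0;1 0 0 0.05 0;1 0 0 0.05 0"

```text
time: 6.05
tool_pos: [0.4496, -0.1646, 0.0434]
ee_rot: [3.141, -0.002, 0.08]
wrist_force: [-0.8, 0.9, 5.2]
width: 0.0118
```

Emit:
servo_tool:
  series: "1 0 0 -0.06 0;1 0.3 0 -0.06 0;1 0.6 0 -0.06 0;1 0.9 0 -0.06 0;1 0.9 0 -0.06 0"

```text
time: 6.47
tool_pos: [0.459, -0.1638, 0.0434]
ee_rot: [3.141, -0.002, 0.08]
wrist_force: [-0.1, -0.2, 5.3]
width: 0.0113
```

Emit:
servo_tool:
  series: "1 0.2 0 0 0;1 0.4 0 0 0;1 0.6 0 0 0;1 0.6 0 0 0"

```text
time: 6.8
tool_pos: [0.4646, -0.1633, 0.0434]
ee_rot: [3.141, -0.001, 0.08]
wrist_force: [0.2, 0.3, 5.3]
width: 0.0119
```

```bash
python3 - <<'E'
from h import *
a,_=save('scene','s3');b,_=save('top','t3')
o=robot.get_obs();print(o['tool_pos'],o['ee_rot'],o['wrist_force'],o['wrist_torque'])
p=proj('scene',[[.5,-.16,.05]])[0].astype(int);q=proj('top',[[.52,-.16,.05]])[0].astype(int);print(p,q)
f=lambda im,c:cv2.resize(im[c[1]-50:c[1]+50,c[0]-40:c[0]+40],None,fx=5,fy=5,interpolation=cv2.INTER_CUBIC)
cv2.imwrite('pics/c3.png',np.hstack([f(a,p),f(b,q)])[:,:,::-1])
E
```

```text
[ 0.4645804  -0.1632846   0.04341077] [ 3.14086369e+00 -1.28566907e-03  7.99364866e-02] [-0.67774676  0.18484262  5.92471858] [0.05435832 0.1011893  0.02295455]
[371 245] [366 254]
```

View pics/c3.png

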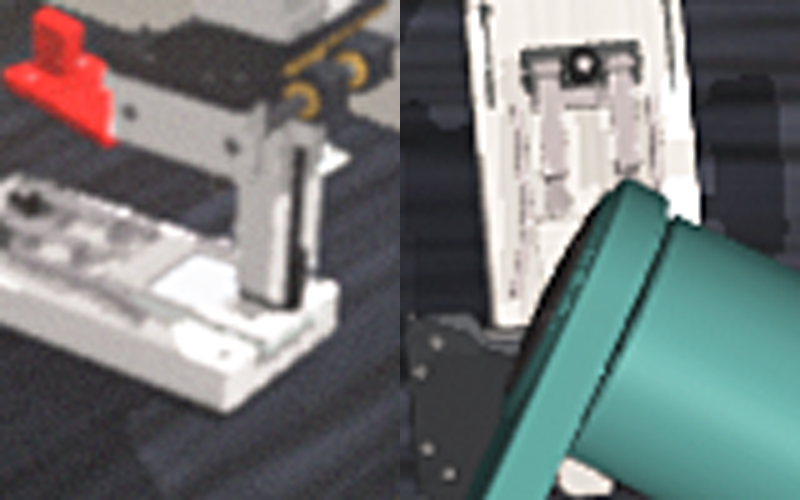

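The slide lies on the bed with its nose between the rails (left crop), no lateral force. Ease the down force and go on, nearing the lips.

Emit:
servo_tool:
  series: "1 0 0 -0.04 0;1 0.2 0 -0.04 0;1 0.4 0 -0.04 0;1 0.4 0 -0.04 0"

```text
time: 7.23
tool_pos: [0.4683, -0.1628, 0.0434]
ee_rot: [3.141, -0.0, 0.08]
wrist_force: [-0.5, 0.1, 5.5]
width: 0.0119
```

Emit:
servo_tool:
  series: "1 0.2 0 -0.02 0;1 0.4 0 -0.02 0;1 0.4 0 -0.02 0"

```text
time: 7.48
tool_pos: [0.4722, -0.1624, 0.0434]
ee_rot: [3.142, -0.0, 0.08]
wrist_force: [-0.1, 0.3, 4.6]
width: 0.0117
```

Emit:
servo_tool:
  series: "1 0.2 0 0 0;1 0.4 0 0 0;1 0.4 0 0 0"

```text
time: 7.73
tool_pos: [0.4751, -0.1622, 0.0434]
ee_rot: [-3.142, 0.002, 0.08]
wrist_force: [-3.7, 0.5, 5.4]
width: 0.0118
```

Emit:
servo_tool:
  series: "1 0.2 0 0 0;1 0.4 0 0 0;1 0.4 0 0 0"

```text
time: 7.98
tool_pos: [0.4786, -0.1619, 0.0434]
ee_rot: [-3.142, 0.003, 0.08]
wrist_force: [-5.4, -0.6, 6.3]
width: 0.0117
```

Emit:
servo_tool:
  series: "1 0.2 0 0 0;1 0.3 0 0 0;1 0.3 0 0 0"

```text
time: 8.23
tool_pos: [0.4808, -0.1617, 0.0434]
ee_rot: [-3.141, 0.005, 0.08]
wrist_force: [-7.1, -0.8, 8.4]
width: 0.0119
```

Emit:
servo_tool:
  series: "1 0.2 0 0 0;1 0.3 0 0 0;1 0.3 0 0 0"

```text
time: 8.48
tool_pos: [0.4832, -0.1616, 0.0434]
ee_rot: [-3.141, 0.006, 0.08]
wrist_force: [-8.8, -0.8, 9.3]
width: 0.0119
```

Emit:
servo_tool:
  series: "1 0 0 -0.05 0;1 0 0 -0.1 0;1 0 0 -0.1 0"

```text
time: 8.73
tool_pos: [0.4832, -0.1615, 0.0434]
ee_rot: [-3.141, 0.006, 0.08]
wrist_force: [-6.0, -0.8, 4.5]
width: 0.0116
```

Emit:
servo_tool:
  series: "1 0.1 0 0 0;1 0.2 0 0 0;1 0.2 0 0 0"

```text
time: 8.98
tool_pos: [0.4859, -0.161, 0.0434]
ee_rot: [-3.141, 0.005, 0.08]
wrist_force: [-2.1, -0.3, 2.7]
width: 0.0116
```

The force drop says the clips now ride on the bar. Home should be at TCP x ≈ 0.507–0.510.

Emit:
servo_tool:
  series: "1 0.2 0 0 0;1 0.4 0 0 0;1 0.6 0 0 0;1 0.6 0 0 0"

```text
time: 9.32
tool_pos: [0.4937, -0.1602, 0.0434]
ee_rot: [-3.141, 0.001, 0.08]
wrist_force: [-0.4, -0.6, -3.4]
width: 0.0115
```

Emit:
servo_tool:
  series: "1 0.2 0 0 0;1 0.4 0 0 0;1 0.4 0 0 0;1 0.4 0 0 0"

```text
time: 9.65
tool_pos: [0.4979, -0.16, 0.0438]
ee_rot: [-3.141, -0.0, 0.08]
wrist_force: [0.8, 0.8, -5.4]
width: 0.0114
```

Emit:
servo_tool:
  series: "1 0.1 0 0 0;1 0.2 0 0 0;1 0.2 0 0 0"

```text
time: 9.9
tool_pos: [0.4996, -0.16, 0.0442]
ee_rot: [-3.141, 0.001, 0.08]
wrist_force: [0.3, 0.5, -4.3]
width: 0.0118
```

Emit:
servo_tool:
  series: "1 0.1 0 0 0;1 0.2 0 0 0;1 0.2 0 0 0"

```text
time: 10.15
tool_pos: [0.5018, -0.1601, 0.0445]
ee_rot: [3.142, -0.0, 0.08]
wrist_force: [-1.6, 0.1, -4.3]
width: 0.0121
```

The tool is now lifting slightly; bring z back down and creep on.

Emit:
servo_tool:
  series: "1 0 0 0.06 0;1 0 0 0.12 0;1 0 0 0.12 0"

```text
time: 10.4
tool_pos: [0.5023, -0.1603, 0.0441]
ee_rot: [3.141, -0.002, 0.08]
wrist_force: [-1.1, 0.3, -2.0]
width: 0.0117
```

Emit:
servo_tool:
  series: "1 0.1 0 0 0;1 0.15 0 0 0;1 0.15 0 0 0"

```text
time: 10.65
tool_pos: [0.5042, -0.1602, 0.0439]
ee_rot: [3.141, -0.002, 0.08]
wrist_force: [-0.4, 0.2, -1.5]
width: 0.0117
```

Emit:
servo_tool:
  series: "1 0.1 0 0 0;1 0.15 0 0 0;1 0.15 0 0 0"

```text
time: 10.9
tool_pos: [0.507, -0.1599, 0.0438]
ee_rot: [3.141, -0.005, 0.08]
wrist_force: [5.6, -0.1, -3.8]
width: 0.0118
```

Force now +5.6 N along x: the clips dropped off the bar's rear edge and pull the slide in. Creep to the stop.

Emit:
servo_tool:
  series: "1 0.05 0 0.03 0;1 0.1 0 0.05 0;1 0.1 0 0.05 0"

```text
time: 11.15
tool_pos: [0.5069, -0.1599, 0.0436]
ee_rot: [3.141, -0.003, 0.08]
wrist_force: [3.8, -0.1, -1.1]
width: 0.0119
```

Emit:
servo_tool:
  series: "1 0.05 0 0 0;1 0.1 0 0 0;1 0.1 0 0 0"

```text
time: 11.4
tool_pos: [0.5069, -0.1599, 0.0435]
ee_rot: [3.141, -0.0, 0.08]
wrist_force: [1.9, -0.1, 3.5]
width: 0.0119
```

Emit:
servo_tool:
  series: "1 0.05 0 -0.03 0;1 0.1 0 -0.05 0;1 0.1 0 -0.05 0"

```text
time: 11.65
tool_pos: [0.5069, -0.1599, 0.0434]
ee_rot: [3.141, 0.002, 0.08]
wrist_force: [-2.6, -1.3, 5.0]
width: 0.0114
```

Emit:
servo_tool:
  series: "1 0.05 0 0 0;1 0.1 0 0 0;1 0.1 0 0 0"

```text
time: 11.9
tool_pos: [0.5078, -0.1597, 0.0435]
ee_rot: [3.141, 0.002, 0.08]
wrist_force: [-2.5, -1.2, 4.2]
width: 0.0118
```

Emit:
servo_tool:
  series: "1 0.05 0 -0.02 0;1 0.1 0 -0.03 0;1 0.1 0 -0.03 0"

```text
time: 12.15
tool_pos: [0.5089, -0.1595, 0.0435]
ee_rot: [-3.142, 0.002, 0.08]
wrist_force: [-4.6, -0.1, 5.5]
width: 0.012
```

Emit:
servo_tool:
  series: "1 0.05 0 0 0;1 0.1 0 0 0;1 0.1 0 0 0"

```text
time: 12.4
tool_pos: [0.5089, -0.1595, 0.0434]
ee_rot: [-3.141, 0.004, 0.08]
wrist_force: [-5.4, -1.0, 6.9]
width: 0.0119
```

Emit:
servo_tool:
  series: "1 0.03 0 0 0;1 0.07 0 0 0;1 0.07 0 0 0"

```text
time: 12.65
tool_pos: [0.509, -0.1594, 0.0434]
ee_rot: [-3.141, 0.006, 0.08]
wrist_force: [-7.1, -1.5, 8.0]
width: 0.0119
```

```bash
python3 - <<'E'
from h import *
a,_=save('scene','s4');b,_=save('top','t4')
o=robot.get_obs();print(o['tool_pos'],o['wrist_force'])
p=proj('scene',[[.56,-.155,.04]])[0].astype(int);q=proj('top',[[.56,-.155,.04]])[0].astype(int)
f=lambda im,c:cv2.resize(im[c[1]-30:c[1]+30,c[0]-25:c[0]+25],None,fx=8,fy=8,interpolation=cv2.INTER_CUBIC)
cv2.imwrite('pics/c4.png',np.hstack([f(a,p),f(b,q)])[:,:,::-1])
E
```

```text
[ 0.50894935 -0.15941938  0.04340534] [-7.32725    -1.30534962  6.23813684]
```

View pics/c4.png

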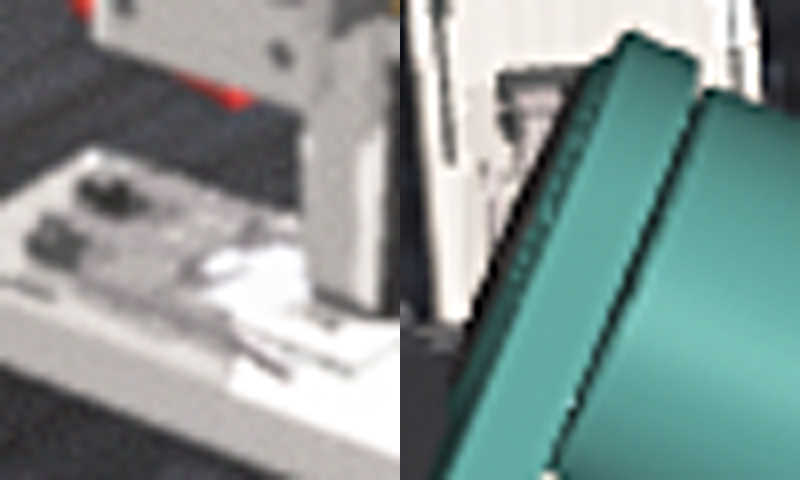

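Firm at 0.509 with 7 N and no more motion: the stop. Relax the push, let go, and rise.

Emit:
servo_tool:
  series: "1 -0.1 0 -0.05 0;1 -0.2 0 -0.08 0;1 -0.2 0 -0.08 0"

```text
time: 13.0
tool_pos: [0.5089, -0.1593, 0.0434]
ee_rot: [-3.141, 0.001, 0.08]
wrist_force: [-0.5, -2.0, -0.6]
width: 0.0115
```

Emit:
servo_tool:
  series: "0.6 0 0 0 0;0.4 0 0 0 0;0.2 0 0 0 0;0 0 0 0 0;0 0 0 0 0;0 0 0 0 0"

```text
time: 13.5
tool_pos: [0.5095, -0.1594, 0.0444]
ee_rot: [3.142, -0.0, 0.08]
wrist_force: [-0.1, -0.3, 0.5]
width: 0.0461
```

Free (no force, 46 mm open). Rise and draw aside to the right for a clear view.

Emit:
servo_tool:
  series: "0 0 0 -1.5 0;0 0 0 -5 0;0 0 0 -9 0;0 0 0 -13 0;0 -4 3 -15 0;0 -7 6 -15 0;0 -10 9 -15 0;0 -12 13 -15 0;0 -12 17 -15 0;0 -12 20 -15 0;0 -12 20 -15 0;0 -12 20 -15 0;0 -12 20 -15 0"

```text
time: 14.58
tool_pos: [0.4056, -0.368, 0.1941]
ee_rot: [-3.14, 0.0, 0.079]
wrist_force: [-1.1, -0.4, -0.2]
width: 0.0469
```

```bash
python3 - <<'E'
from h import *
a,_=save('scene','s5');b,_=save('top','t5')
o=robot.get_obs();print(o['tool_pos'],o['wrist_force'])
p=proj('scene',[[.54,-.155,.04]])[0].astype(int);q=proj('top',[[.54,-.155,.04]])[0].astype(int);print(q)
f=lambda im,c:cv2.resize(im[c[1]-36:c[1]+36,c[0]-25:c[0]+25],None,fx=8,fy=8,interpolation=cv2.INTER_CUBIC)
cv2.imwrite('pics/c5.png',np.hstack([f(a,p),f(b,q)])[:,:,::-1])
D0,D1=np.load('pics/t0.npy'),np.load('pics/t5.npy')
t0=cv2.imread('pics/t0.png');t5=cv2.imread('pics/t5.png')
for n,(u,v) in dict(beaker=(263,258),bottle=(176,266)).items():
    s=np.s_[v-22:v+22,u-22:u+22];print(n,cv2.phaseCorrelate(t0[s].mean(2),t5[s].mean(2)),np.abs(t0[s].astype(int)-t5[s]).mean())
E
```

```text
[ 0.40606009 -0.36715701  0.19464829] [0.31286922 0.52351696 0.13794097]
[363 245]
beaker ((0.5526167615949547, 0.6088210152615723), 0.8893085360636855) 11.028236914600551
bottle ((0.5401437446392805, 0.5329192701513357), 0.9770615647901894) 4.832300275482094
```

View pics/c5.png

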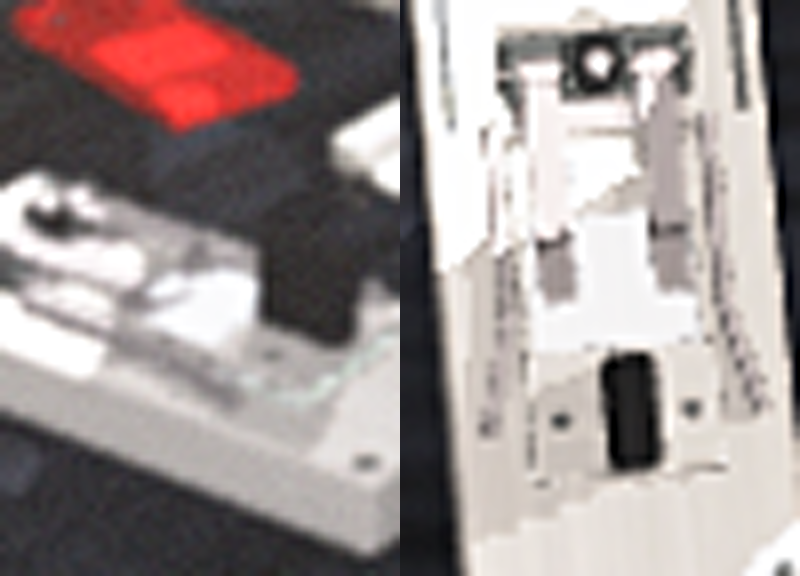

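The slide lies between the rails. Both clip bends (crop ≈(553,238) and (668,228)) sit on the glass just behind the bar's rear edge (≈215), and the fin is free. I'll check the 0.5 px beaker and bottle shifts against fixed things, then hand in.

```bash
python3 - <<'E'
from h import *
t0=cv2.imread('pics/t0.png').mean(2);t5=cv2.imread('pics/t5.png').mean(2)
for u,v,n in((263,258,'beaker'),(176,266,'bottle'),(60,273,'tray'),(156,305,'pen'),(365,127,'holder')):
    s=np.s_[v-22:v+22,u-22:u+22];print(n,cv2.phaseCorrelate(t0[s],t5[s])[0],cv2.phaseCorrelate(t0[s],t0[s])[0])
robot.close_job()
E
```

```text
beaker (0.5526167615949547, 0.6088210152615723) (0.5, 0.5)
bottle (0.5401437446392805, 0.5329192701513357) (0.5, 0.5)
tray (0.548535323234244, 0.49868594028904667) (0.5, 0.5)
pen (0.5136810553266251, 0.4555382954696441) (0.5, 0.5)
holder (0.5227703104024144, 0.44585361812699986) (0.5, 0.5)
the job is handed in; nothing more can be done
```

The slide is home on the stage and the job is handed in, at about 15 s of the 48 s allowed. I gripped it by the fin, laid it flat in the flared mouth and slid it in by feel.

- **Sliding in:** The push rose to about 9 N under the lips, which includes some friction from my pressing the slide down. It fell to about 2 N while the clips rode on the bar. A +5.6 N forward pull then marked the snap.
- **Home:** The slide met the stop at a TCP x of 0.509 m, with about 7 N and no further motion. I relaxed the push before letting go.
- **Down force:** It reached about 9 N through the slide on the bed at its peak, so I eased it. The rear was also lifted by about 1 mm for a moment while the clips rode the bar.
- **Last checks:** The final picture shows both clips on the glass just behind the front bar, the fin free and the gripper well clear. The beaker and bottle show no shift in the top view: 0.1 px or less once the method's own 0.5 px bias is taken off, much the same as untouched objects.
- **Not measured:** The clip angles are not reported, so the snap is judged from the force and the picture.

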